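# Clear the offcuts from the assembly stand into its bin

## Robot

A 6-joint arm with a two-finger parallel gripper is mounted at the origin on the work surface. World frame = base frame: x ahead of the robot, y to its left, z up, the work surface at z = 0. Lengths are in mm, angles in rad, forces in N, time in s.
With the tool pointing down it reaches from about 275 to 750 mm from the base axis. Payload 10.2 kg.
Tool frame: the origin (TCP) lies at the centre of the arm's flange, where the gripper is bolted on; the fingertips stand 166 mm ahead of it and the grasp point (between the pads) lies 147 mm ahead of it; z points along the fingers, y is the direction in which the jaws open and shut (so a half turn about z gives the same grasp; the last joint's range is limited). The gripper opens to 88 mm and grips with 3 to 60 N. Pads are 18 mm wide; open, the fingers measure 123 mm over their backs; the gripper's body (75 mm by 187 mm) begins 45 mm behind the grasp point.
Start: joints at [-1.427, 0.313, 1.498, -0, 1.331, -0.223], TCP at [188.269, -490.089, 404.72] pointing down, gripper open.
Joint ranges: [-2.94, 2.94], [-0.97, 2.17], [0.19, 2.56], [-1.23, 4.37], [0.02, 3.11], [-2.88, 2.88]. Speed limits (rad/s): [2.39, 2.39, 3.01, 3.14, 3.14, 3.14].

## Interface

Orientations are given as a 3x3 rotation matrix whose columns are the frame's x, y, z axes.
In Python, from workcell import r gives the robot as it stands. The module is installed in compiled form; this text tells all that it offers.
- The arm moves only by the shell command python3 -m crank 'ROWS' [FORCE]. ROWS is JSON, a list that holds one entry, the list of rows, each a list of 5 numbers: the finger opening in cm, from 0 to 8.81, then the shift along the world's x, y, z in cm, then the turn about the world's z in rad. In form: [[[jaw, tx, ty, tz, twist], ...]]. A call has exactly 10 rows; each row is the pose to reach, as a shift and turn from the pose commanded when the call began; what a row does not reach only later rows make up. A row lasts 1/8 s, in which the tool goes at most 62.5 mm and 10.7 degrees, less where a joint would pass 70% of its speed; a pose out of reach is approached as far as the arm can. A call with a gripper value outside its range is refused whole. The fingers move at their own pace and stop on an object; FORCE is the grip in N (left out, the last holds). Time passes only in rows, so rows that repeat a pose let the fingers close, or fill a call up. It gives the time, the measured TCP pose, the force and the opening at its end, in the units of the state.
- r.get_obs(): the state, without advancing time (a new reading comes with each control period).
- r.camera(name): name is "scene" or "top"; returns a dict with "img" (420x560x3 uint8, red, green, blue), "range_z" (420x560 float32, mm along the optical axis (not along the pixel's ray), 0 where there is no reading), "fx", "fy", "cx", "cy" (pixels), "view" (4x4, takes a point from world to camera coordinates). Camera axes: x right, y down, z forward; pixel columns grow to the right and rows downward; lengths in mm; the calibration is good to about 2 mm. A picture is of the moment at which its call begins.
- r.finish_job(): hands the job in, once; it reports no verdict.
The state is a dict: "time": time; "q": joint angles; "qd": joint speeds; "effort": joint torques, N m; "tool_pos": TCP position; "orientation": TCP orientation; "wrist_force": force on the tool from outside, world axes, zero at the start; "moment": the same for the moment, N m; "finger_gap": opening from 0.0 (shut) to 1.0 (fully open).
Only numpy, scipy, OpenCV 4.12 (cv2) and the standard library are available. Lean on these libraries where they do the work, as an engineer would, in place of code of your own. Each camera call takes 0.05 s, during which the arm holds its last target.

## Task

Clear the joiner's assembly stand: slide open the steel gate over the offcut bin at the stand's left edge, put the three wooden offcuts (the flat panel piece, the square rail stub and the stub with a tenon) into the bin, then slide the gate fully shut over them. The panel piece is too wide for most grippers, so push it over the edge into the bin. The freshly glued little frame and the glue bottle on the stand must stay where they are.

Things in the scene. Friction and masses are not known exactly. Their poses are not given: they have to be found in the camera images.
- stand: Fixed stand, grey laminate deck; a grey steel offcut bin along its +y edge. Origin: on the table, under the middle of that edge; x along the edge, y from deck to bin, z up; yaw within 0.12 rad. Deck top 160 mm up, spans x -190..190, y -380..0 mm; bin mouth x -100..100, y 0..200, no lip between them. An aluminium runner (y 206..216, x to 330) along the bin's outer side rises 15 mm above deck level.
- bin_floor (a point): Centre of the bin's inner floor, 8 mm above the table (152 mm below the deck top), axes as the stand's. Inside 200 x 200 mm.
- gate (a joint): Travel in m of the sliding steel gate (a 6 mm plate, its top flush with the deck) along the stand's +x. 0 = fully shut against its stop, 0.205 = fully open (stop), mouth free. It starts shut or a little ajar, slides with about 3 N of friction and stays where it is left.
- gate_handle (a point): Middle of the top of the gate's dark wooden grip, an upright block 14 mm (stand x) by 60 mm (stand y), 42 mm high above deck level (this point is 202 mm above the table). It stands near the -x end of the gate plate, at stand x -85 mm when shut and +120 mm when fully open, just past the mouth. Axes as the stand's.
- panel_offcut: Flat plywood offcut 110 (own x) x 92 (own y) x 18 mm high, 0.13 kg, lying on the deck. Its own x lies within about 0.25 rad of the stand's x. Origin: centre of its underside.
- rail_offcut: Square wooden rail stub 100 (own x) x 42 x 42 mm, 0.13 kg, lying on the deck at any yaw. Origin: centre of its underside.
- tenon_offcut: Wooden stub with a tenon, 100 mm long (own x), 50 mm wide (own y), 0.1 kg, lying on the deck at any yaw. Origin: at underside level, halfway along. The full-height part (36 mm) runs from x -50 to +10 mm; the tenon (14 mm thick, 11 to 25 mm above the underside, full width) from +10 to +50. Grip it across own y near x -20 mm.
- glued_frame: Small open square frame of light wood with its glue setting, 90 x 90 x 40 mm high, standing on the deck in a corner far from the bin; leave it. Origin: centre of its underside.
- glue_bottle: White glue bottle, 52 mm diameter, 95 mm tall, standing on the deck in the other corner far from the bin; leave it. Origin: centre of its underside.

How it is judged:
By the outcome, as a careful person would: the job done as asked, in the order asked, and still so for the second after the job is handed in, with the robot touching nothing.
It also fails if it takes over 70 s, if anything falls off the work surface, if the arm or the gripper's body presses on something with over 40 N, if the wrist force passes 120 N, or if a joint passes its speed limit or range.

## Working session

There is one attempt and no reset: what is moved stays moved. The work goes in short steps, Python scripts to look and compute and a shell command to move; the robot and the scene stay as the last step left them, time stands still between calls to the robot, and variables do not carry over. Pictures are saved under pics/ and viewed, and the job is handed in when it is done.

```bash
mkdir -p pics; ls; python3 - <<'E'
from workcell import r
import cv2,numpy as np
o=r.get_obs(); print({k:np.round(v,3).tolist() for k,v in o.items()})
for n in("top","scene"):
    c=r.camera(n); cv2.imwrite(f"pics/{n}0.png",c["img"][:,:,::-1]); np.savez(f"{n}0.npz",**c)
    print(n,c["fx"],c["fy"],c["cx"],c["cy"],np.round(c["view"],3).tolist())
E
```

```text
pics
{'time': 0.0, 'q': [-1.427, 0.313, 1.498, -0.0, 1.331, -0.223], 'qd': [0.001, -0.001, -0.0, 0.001, -0.001, 0.001], 'effort': [-0.0, -40.221, -25.227, 0.069, 0.035, -0.0], 'tool_pos': [188.262, -490.043, 404.189], 'orientation': [[0.933, 0.359, -0.0], [0.359, -0.933, 0.001], [0.0, -0.001, -1.0]], 'wrist_force': [-0.331, 0.347, -0.474], 'moment': [-0.006, 0.023, -0.007], 'finger_gap': 0.999}
top 429.66599976864126 429.66599976864126 279.7675917070276 207.53792686518793 [[-0.009, -1.0, -0.003, -44.98], [-0.997, 0.009, -0.08, 549.688], [0.08, 0.002, -0.997, 1021.42], [0.0, 0.0, 0.0, 1.0]]
scene 441.2666550804929 441.2666550804929 279.3299378621336 205.668288104228 [[0.323, 0.946, -0.002, -141.006], [0.903, -0.309, -0.3, -447.688], [-0.284, 0.095, -0.954, 1052.057], [0.0, 0.0, 0.0, 1.0]]
```

View pics/top0.png

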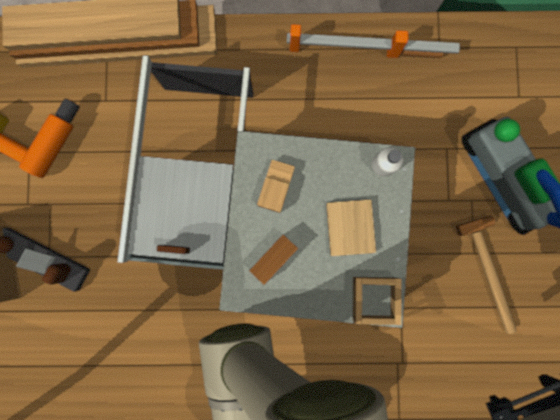

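View pics/scene0.png

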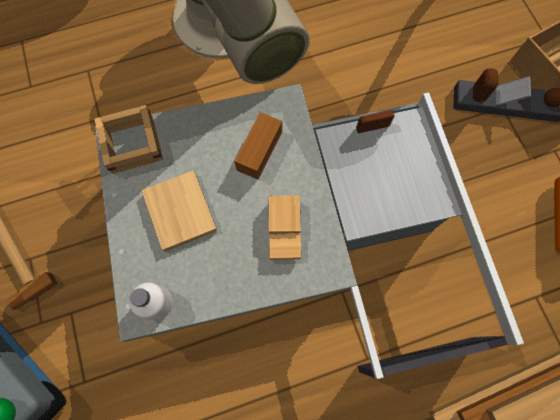

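The top view has world +x up and +y left. The gate is shut or nearly so, with its handle at (172,249). The panel is at (352,228), the rail at (274,259), the tenon stub at (277,186), the frame at (378,301) and the bottle at (389,160). Next I'll measure them.

```bash
cat > h.py <<'E'
import numpy as np,cv2
def world(c):
    V=np.array(c["view"]);z=c["range_z"].astype(float)
    v,u=np.mgrid[:z.shape[0],:z.shape[1]]
    P=np.stack([(u-c["cx"])/c["fx"]*z,(v-c["cy"])/c["fy"]*z,z],-1)
    return (P-V[:3,3])@V[:3,:3]
def ray(c,uv,h):
    V=np.array(c["view"]);R=V[:3,:3];o=-R.T@V[:3,3]
    d=np.array([(uv[0]-c["cx"])/c["fx"],(uv[1]-c["cy"])/c["fy"],1])@R
    return o+d*(h-o[2])/d[2]
def rects(c,lo,hi,h,amin=60,box=None):
    W=world(c);m=((W[...,2]>lo)&(W[...,2]<hi)&(c["range_z"]>0)).astype(np.uint8)
    m=cv2.morphologyEx(m,cv2.MORPH_OPEN,np.ones((3,3)))
    out=[]
    for k in cv2.findContours(m,cv2.RETR_EXTERNAL,cv2.CHAIN_APPROX_NONE)[0]:
        if cv2.contourArea(k)<amin: continue
        p=np.array([ray(c,q,h)[:2] for q in k[:,0,:]],np.float32)
        (x,y),(w,l),a=cv2.minAreaRect(p)
        if np.hypot(x-500,y)>450: continue
        if w<l: a+=90;w,l=l,w
        a=(a+90)%180-90
        out.append((k[:,0].mean(0).round().tolist(),[round(float(t),1) for t in(x,y,w,l)],round(float(np.deg2rad(a)),3)))
    return out
E
python3 - <<'E'
from h import *
for n in("top","scene"):
    c=dict(np.load(f"{n}0.npz"));W=world(c)
    print(n,"deck z",np.median(W[...,2][(W[...,2]>145)&(W[...,2]<170)]))
    for nm,lo,hi,h,a in(("deck",152,167,160,3000),("panel",170,185,178,300),("rail/handle/frame",198,209,202,40),("tenon/",190,200,196,100),("bottle",210,265,255,30)):
        for x in rects(c,lo,hi,h,a): print(nm,*x)
    for name,pts,h in [("deckcorners",{"top":[(238,131),(414,147),(404,327),(221,310)],"scene":[(302,86),(355,289),(121,339),(97,131)]}[n],160)]:
        for p in pts: print(name,p,ray(c,p,h).round(1))
E
```

```text
top deck z 159.12805173596135
deck [176.0, 208.0] [538.4, 162.8, 207.6, 206.5] -0.103
deck [313.0, 206.0] [565.3, -136.7, 517.5, 379.0] -0.102
panel [351.0, 228.0] [494.8, -195.1, 109.7, 92.4] 0.065
panel [132.0, 158.0] [646.4, 255.5, 435.0, 11.8] -0.102
rail/handle/frame [171.0, 249.0] [453.4, 167.4, 57.4, 13.3] 1.472
rail/handle/frame [272.0, 260.0] [432.2, -35.5, 99.7, 41.8] -0.758
tenon/ [272.0, 194.0] [562.9, -35.4, 60.2, 49.8] -0.31
bottle [227.0, 367.0] [229.1, 27.4, 163.7, 132.4] 0.145
bottle [389.0, 160.0] [620.3, -259.5, 48.3, 47.5] -0.027
deckcorners (238, 131) [703.1  37.7 160. ]
deckcorners (414, 147) [ 664.9 -336.8  160. ]
deckcorners (404, 327) [ 289.3 -303.6  160. ]
deckcorners (221, 310) [326.9  73.2 160. ]
scene deck z 160.57041737942836
deck [308.0, 219.0] [575.3, -31.4, 589.8, 519.3] 1.469
panel [178.0, 210.0] [494.6, -194.6, 112.4, 92.2] 0.067
panel [473.0, 220.0] [645.3, 255.8, 438.3, 13.2] -0.103
rail/handle/frame [258.0, 141.0] [431.7, -34.7, 101.7, 43.1] -0.757
rail/handle/frame [377.0, 116.0] [453.6, 168.6, 59.9, 15.5] 1.481
rail/handle/frame [126.0, 134.0] [348.0, -241.3, 90.9, 89.9] -0.026
rail/handle/frame [254.0, 70.0] [299.7, 1.0, 33.4, 8.1] 1.24
rail/handle/frame [286.0, 59.0] [296.0, 62.1, 35.4, 7.2] -1.372
tenon/ [285.0, 213.0] [562.0, -34.0, 60.0, 49.0] -0.322
bottle [147.0, 300.0] [634.0, -259.2, 47.8, 47.8] 1.32
bottle [262.0, 36.0] [262.7, 26.4, 136.7, 134.1] 0.135
deckcorners (302, 86) [332.4  80.  160. ]
deckcorners (355, 289) [707.8  34.7 160. ]
deckcorners (121, 339) [ 662.  -334.5  160. ]
deckcorners (97, 131) [ 300.2 -296.4  160. ]
```

```bash
python3 -m crank '[[[5,1,2.5,0,0.1],[5,3,7,0,0.2],[5,5,12.5,0,0.35],[5,7.5,18.5,0,0.5],[5,10,24.5,0,0.65],[5,12.4,30.5,0,0.8],[5,14.8,36.5,0,0.9],[5,17.2,42.5,0,1.0],[5,19.5,48.5,0,1.1],[5,21.8,54,0,1.1]]]' 15
```

```text
time: 1.35
tool_pos: [402.6, 42.6, 404.8]
orientation: [[0.103, 0.995, 0.0], [0.995, -0.103, -0.0], [-0.0, 0.0, -1.0]]
wrist_force: [1.1, -1.2, 0.0]
finger_gap: 0.568
```

```bash
python3 - <<'E'
import numpy as np
o=np.array([516,57.]);t=-0.102
ex=np.array([np.cos(t),np.sin(t)]);ey=np.array([-ex[1],ex[0]])
for n,x,y in(("handle open",120,104),("handle shut",-85,104),("raildrop",-38,105),("tenondrop",8,105),("push0",-3,-328),("push1",-3,8)):
    print(n,(o+x*ex+y*ey).round(1))
for n,p in(("handle",(453.5,168)),("rail",(432,-35.1)),("tenon",(562.5,-34.7)),("panel",(494.7,-194.9)),("bottle",(627,-259))):
    d=np.array(p)-o;print(n,round(d@ex,1),round(d@ey,1))
from workcell import r
s=r.get_obs();print(s["tool_pos"],s["orientation"].round(3).tolist() if hasattr(s["orientation"],"round") else s["orientation"],s["q"])
E
```

```text
handle open [646.  148.2]
handle shut [442.  169.1]
raildrop [488.9 165.3]
tenondrop [534.6 160.6]
push0 [ 479.6 -269. ]
push1 [513.8  65.3]
handle -73.5 104.1
rail -74.2 -100.2
tenon 55.6 -86.5
panel 4.5 -252.8
bottle 142.6 -303.1
[402.572832    42.62427411 404.79540505] [[0.103, 0.995, 0.0], [0.995, -0.103, -0.0], [-0.0, 0.0, -1.0]] [-1.85876363e-01  4.29217183e-02  1.82353056e+00 -1.44485824e-04
  1.27466540e+00 -8.30156439e-02]
```

```bash
python3 -m crank '[[[5,2.4,6,0,0],[5,4,10,0,0],[5,4.7,11.8,0,0],[5,4.7,11.8,0,0],[5,4.7,11.8,-1,0],[5,4.7,11.8,-2.5,0],[5,4.7,11.8,-4,0],[5,4.7,11.8,-4,0],[5,4.7,11.8,-4,0],[5,4.7,11.8,-4,0]]]' 15; python3 - <<'E'
from workcell import r
import cv2
c=r.camera("scene");cv2.imwrite("pics/s1.png",c["img"][:,:,::-1])
E
```

```text
time: 2.6
tool_pos: [449.4, 158.5, 365.1]
orientation: [[0.104, 0.995, 0.001], [0.995, -0.104, 0.0], [0.0, 0.001, -1.0]]
wrist_force: [-0.2, -0.0, -0.9]
finger_gap: 0.568
```

View pics/s1.png

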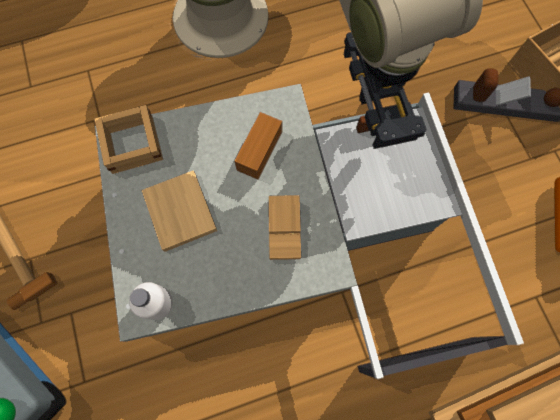

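The gripper straddles the handle region around (395,130), about 10 mm short in y. I'll correct that, descend and grip lightly.

```bash
python3 -m crank '[[[5,0.2,0.5,-0.5,0],[5,0.4,1,-1.5,0],[5,0.4,1,-2.7,0],[5,0.4,1,-3.2,0],[5,0.4,1,-3.2,0],[1,0.4,1,-3.2,0],[1,0.4,1,-3.2,0],[1,0.4,1,-3.2,0],[1,0.4,1,-3.2,0],[1,0.4,1,-3.2,0]]]' 20
```

```text
time: 3.9
tool_pos: [453.4, 168.4, 332.8]
orientation: [[0.104, 0.995, 0.0], [0.995, -0.104, -0.0], [-0.0, 0.0, -1.0]]
wrist_force: [0.2, 0.2, 1.3]
finger_gap: 0.161
```

```bash
python3 -m crank '[[[1,1,-0.1,0,0],[1,3,-0.3,0,0],[1,5.5,-0.55,0,0],[1,8,-0.8,0,0],[1,10.5,-1.05,0,0],[1,13,-1.3,0,0],[1,15.3,-1.55,0,0],[1,17.2,-1.75,0,0],[1,18.3,-1.85,0,0],[1,18.8,-1.9,0,0]]]' 20
```

```text
time: 5.15
tool_pos: [642.1, 149.1, 332.9]
orientation: [[0.104, 0.995, 0.0], [0.995, -0.104, -0.0], [-0.0, 0.0, -1.0]]
wrist_force: [-2.9, -1.3, 5.6]
finger_gap: 0.158
```

```bash
python3 -m crank '[[[1,0.2,0,0,0],[1,0.4,0,0,0],[1,0.6,-0.1,0,0],[1,0.6,-0.1,0,0],[5,0.6,-0.1,0,0],[5,0.6,-0.1,0,0],[5,0.6,-0.1,1,0],[8.8,0.6,-0.1,4,0],[8.8,-1,-1,7,0],[8.8,-4,-4,8,0]]]' 20; python3 - <<'E'
from workcell import r
from h import *
c=r.camera("scene");cv2.imwrite("pics/s2.png",c["img"][:,:,::-1])
for x in rects(c,198,209,202,40): print(x)
E
```

```text
time: 6.4
tool_pos: [601.0, 109.7, 414.9]
orientation: [[0.102, 0.995, 0.004], [0.995, -0.102, 0.0], [0.001, 0.004, -1.0]]
wrist_force: [1.1, 0.0, -0.1]
finger_gap: 0.811
([258.0, 141.0], [431.5, -34.6, 101.3, 43.1], -0.753)
([125.0, 136.0], [348.1, -241.3, 91.0, 90.0], -0.028)
```

View pics/s2.png

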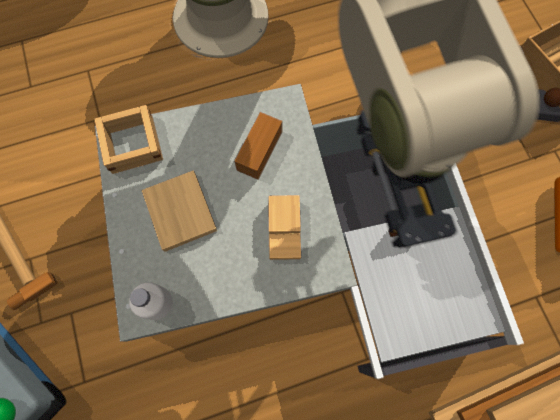

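The gate is open, with the plate now past the mouth at (430,290). Next is the tenon stub.

```bash
python3 -m crank '[[[8.8,-0.5,-1.5,0,0.15],[8.8,-1,-4,0,0.33],[8.8,-2,-7.5,0,0.5],[8.8,-3,-11,0,0.68],[8.8,-3.7,-13.5,0,0.86],[8.8,-3.9,-14.4,0,1.04],[8.8,-3.9,-14.4,-0.5,1.2],[8.8,-3.9,-14.4,-1.5,1.36],[8.8,-3.9,-14.4,-2.5,1.36],[8.8,-3.9,-14.4,-2.5,1.36]]]' 20
```

```text
time: 7.7
tool_pos: [562.4, -34.5, 387.3]
orientation: [[-0.95, 0.313, -0.001], [0.313, 0.95, 0.0], [0.001, -0.0, -1.0]]
wrist_force: [0.2, -0.3, -0.4]
finger_gap: 1.0
```

```bash
python3 -m crank '[[[8.8,0,0,-1.5,0],[8.8,0,0,-3.5,0],[8.8,0,0,-5,0],[8.8,0,0,-5.6,0],[8.8,0,0,-5.6,0],[3,0,0,-5.6,0],[3,0,0,-5.6,0],[3,0,0,-5.6,0],[3,0,0,-5.6,0],[3,0,0,-5.6,0]]]' 25
```

```text
time: 8.95
tool_pos: [562.4, -34.6, 331.8]
orientation: [[-0.951, 0.31, 0.0], [0.31, 0.951, -0.0], [-0.0, -0.0, -1.0]]
wrist_force: [0.0, -0.5, 1.3]
finger_gap: 0.568
```

```bash
python3 -m crank '[[[3,0,0,2,0],[3,0,0,5,0],[3,-0.2,1,8,-0.15],[3,-0.6,4,9,-0.33],[3,-1.3,8,9,-0.51],[3,-2,12,9,-0.69],[3,-2.8,16,9,-0.87],[3,-3.4,19.5,9,-1.05],[3,-3.6,21.6,9,-1.22],[3,-3.6,21.6,9,-1.36]]]' 25; python3 -m crank '[[[3,0,0,0,0],[3,0,0,-1.5,0],[3,0,0,-4,0],[3,0,0,-7,0],[3,0,0,-10,0],[3,0,0,-12.5,0],[3,0,0,-14,0],[3,0,0,-14.4,0],[3,0,0,-14.4,0],[3,0,0,-14.4,0]]]'
```

```text
time: 10.2
tool_pos: [526.0, 182.9, 421.5]
orientation: [[0.107, 0.994, -0.0], [0.994, -0.107, 0.0], [0.0, -0.0, -1.0]]
wrist_force: [-0.1, -0.5, -1.5]
finger_gap: 0.566
time: 11.45
tool_pos: [526.5, 181.5, 278.5]
orientation: [[0.104, 0.995, 0.002], [0.995, -0.104, 0.0], [0.0, 0.002, -1.0]]
wrist_force: [-0.2, -0.5, -0.9]
finger_gap: 0.569
```

```bash
python3 -m crank '[[[7.5,0,0,0,0],[7.5,0,0,0,0],[7.5,0,0,1,0],[7.5,0,0,4,0],[7.5,0,0,8,0],[7.5,0,0,12,0],[8.8,-0.5,-1,13,0.1],[8.8,-1.5,-4,13,0.25],[8.8,-3,-8,13,0.4],[8.8,-5,-12,13,0.55]]]' 25; python3 - <<'E'
from workcell import r
from h import *
c=r.camera("scene");cv2.imwrite("pics/s3.png",c["img"][:,:,::-1])
for x in rects(c,198,209,202,40): print(x)
E
```

```text
time: 12.7
tool_pos: [475.7, 60.4, 408.4]
orientation: [[-0.436, 0.9, 0.001], [0.9, 0.436, -0.0], [-0.001, 0.001, -1.0]]
wrist_force: [0.4, -0.4, 0.4]
finger_gap: 0.996
([412.0, 223.0], [644.7, 148.8, 59.9, 14.4], 1.463)
([258.0, 141.0], [431.4, -34.8, 101.2, 43.0], -0.763)
([124.0, 134.0], [348.1, -241.3, 90.9, 89.9], -0.027)
```

View pics/s3.png

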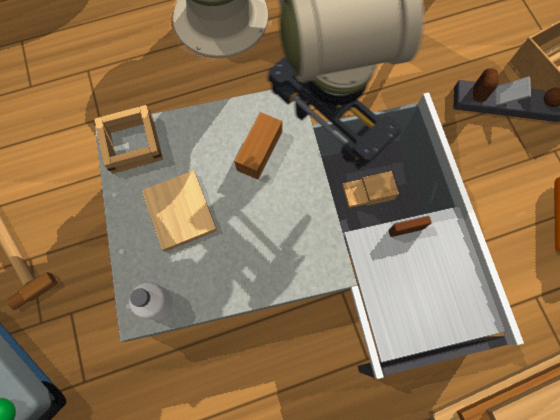

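```bash
python3 -m crank '[[[8.8,-1,-3,0,0.12],[8.8,-2.5,-6,0,0.25],[8.8,-4,-8.8,0,0.36],[8.8,-4.5,-9.6,0,0.36],[8.8,-4.5,-9.6,-1,0.36],[8.8,-4.5,-9.6,-3,0.36],[8.8,-4.5,-9.6,-4.5,0.36],[8.8,-4.5,-9.6,-5,0.36],[8.8,-4.5,-9.6,-5,0.36],[8.8,-4.5,-9.6,-5,0.36]]]' 25
```

```text
time: 14.0
tool_pos: [431.5, -34.4, 358.2]
orientation: [[-0.722, 0.692, 0.001], [0.692, 0.722, -0.0], [-0.001, 0.0, -1.0]]
wrist_force: [0.1, -0.1, 0.5]
finger_gap: 0.993
```

```bash
python3 -m crank '[[[8.8,0,0,-1,0],[8.8,0,0,-2.2,0],[8.8,0,0,-2.6,0],[8.8,0,0,-2.6,0],[2,0,0,-2.6,0],[2,0,0,-2.6,0],[2,0,0,-2.6,0],[2,0,0,-2.6,0],[2,0,0,-2.6,0],[2,0,0,-1.5,0]]]' 25
```

```text
time: 15.25
tool_pos: [431.2, -34.5, 342.6]
orientation: [[-0.722, 0.692, -0.002], [0.692, 0.722, 0.001], [0.002, -0.001, -1.0]]
wrist_force: [0.1, 0.2, -1.1]
finger_gap: 0.47
```

```bash
python3 -m crank '[[[2,0,0,2,0],[2,0,0,5,0],[2,0.3,1,7,-0.1],[2,1,4,8,-0.25],[2,2,8,8,-0.4],[2,3,12,8,-0.55],[2,4,16,8,-0.7],[2,4.7,19,8,-0.85],[2,5,20.1,8,-0.91],[2,5,20.1,8,-0.91]]]' 25; python3 -m crank '[[[2,0,0,0,0],[2,0,0,-1.5,0],[2,0,0,-4,0],[2,0,0,-7,0],[2,0,0,-10,0],[2,0,0,-12.5,0],[2,0,0,-13.8,0],[2,0,0,-14.2,0],[2,0,0,-14.2,0],[2,0,0,-14.2,0]]]'
```

```text
time: 16.5
tool_pos: [481.3, 166.9, 423.0]
orientation: [[0.102, 0.995, -0.0], [0.995, -0.102, -0.0], [-0.0, -0.0, -1.0]]
wrist_force: [0.0, 0.8, -1.1]
finger_gap: 0.478
time: 17.75
tool_pos: [481.5, 166.5, 281.4]
orientation: [[0.104, 0.995, 0.001], [0.995, -0.104, 0.0], [0.0, 0.001, -1.0]]
wrist_force: [0.4, 0.8, -1.4]
finger_gap: 0.477
```

Next I'll release, rise and look.

```bash
python3 -m crank '[[[5.6,0,0,0,0],[5.6,0,0,0,0],[5.6,0,0,0,0],[5.6,0,0,2,0],[5.6,0,0,6,0],[5.6,0,0,10,0],[5,0,-2,13,0],[5,0,-6,14,0],[5,0,-11,14,0],[5,0,-17,14,0]]]' 25; python3 - <<'E'
from workcell import r
from h import *
c=r.camera("scene");cv2.imwrite("pics/s4.png",c["img"][:,:,::-1])
for x in rects(c,170,185,178,300): print(x)
E
```

```text
time: 19.0
tool_pos: [481.1, -4.7, 421.0]
orientation: [[0.102, 0.995, 0.001], [0.995, -0.102, -0.0], [-0.0, 0.001, -1.0]]
wrist_force: [1.1, 0.1, -0.0]
finger_gap: 0.566
([178.0, 210.0], [494.6, -194.7, 112.4, 92.2], 0.066)
([473.0, 219.0], [645.3, 255.5, 438.3, 13.6], -0.103)
```

View pics/s4.png

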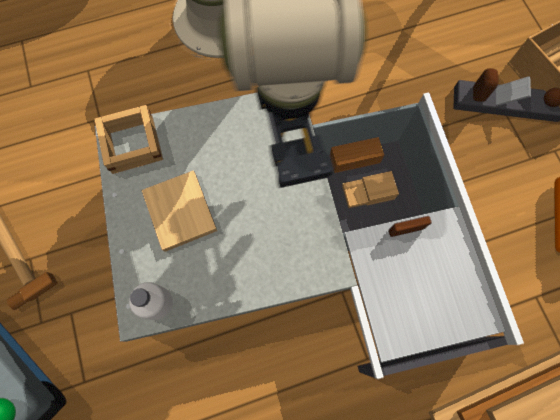

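The rail at (357,154) and tenon at (370,188) lie flat in the bin, and the panel hasn't moved. Now I'll go behind the panel.

```bash
python3 -m crank '[[[5,0,-1.5,0,0],[5,0,-5,0,0],[5,0,-10,0,0],[5,0,-15.5,0,0],[5,0,-20.5,0,0],[5,0,-24.5,0,0],[5,0,-26.3,0,0],[5,0,-26.5,0,0],[5,0,-26.5,-1,0],[5,0,-26.5,-3,0]]]' 25; python3 - <<'E'
from workcell import r
from h import *
c=r.camera("top");cv2.imwrite("pics/t5.png",c["img"][:,:,::-1])
E
```

```text
time: 20.3
tool_pos: [481.6, -267.1, 390.5]
orientation: [[0.102, 0.995, 0.001], [0.995, -0.102, -0.001], [-0.0, 0.001, -1.0]]
wrist_force: [1.0, -0.1, -1.0]
finger_gap: 0.565
```

View pics/t5.png

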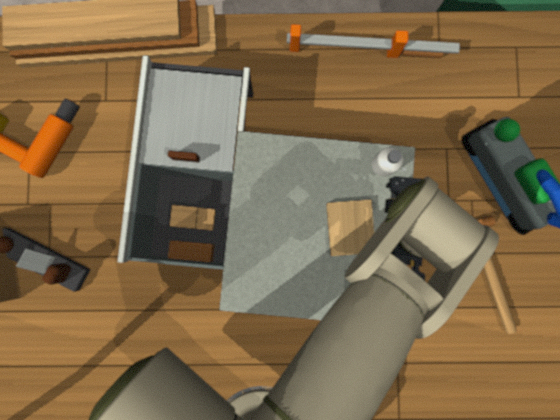

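The gripper is behind the panel at (352,228), close to the bottle at (389,160). Before descending I'll triangulate the bottle from its cap in both views.

```bash
python3 - <<'E'
from h import *
o=np.array([516,57.]);t=-0.102
ex=np.array([np.cos(t),np.sin(t)]);ey=np.array([-ex[1],ex[0]])
for n,(u,v) in(("top",(389,160)),("scene",(147,300))):
    c=dict(np.load(f"{n}0.npz"));W=world(c)
    m=(W[...,2]>248)&(W[...,2]<262)
    uu=np.argwhere(m); uu=uu[(abs(uu[:,1]-u)<30)&(abs(uu[:,0]-v)<30)]
    k=uu.mean(0)[::-1];p=ray(c,k,255)[:2];p2=W[m&(np.abs(np.mgrid[:420,:560][1]-u)<30)&(np.abs(np.mgrid[:420,:560][0]-v)<30)].mean(0)
    print(n,k.round(1),p.round(1),p2.round(1),"stand",((p-o)@ex).round(1),((p-o)@ey).round(1))
E
```

```text
top [394.2 155.8] [ 627.3 -268.6] [ 627.5 -269.   253.6] stand 143.8 -312.6
scene [139.1 296.8] [ 627.4 -268. ] [ 627.3 -268.   254.8] stand 143.9 -312.0
```

The bottle's near side is at stand x≈118 and the gripper body reaches about 92, so it's clear. I'll descend and push.

```bash
python3 -m crank '[[[5,-0.1,-0.2,-1,0],[5,-0.2,-0.2,-3,0],[5,-0.2,-0.2,-4.8,0],[5,-0.2,-0.2,-5.8,0],[5,-0.2,-0.2,-6,0],[5,-0.2,-0.2,-6,0],[5,-0.1,0.4,-6,0],[5,0,1.2,-6,0],[5,0.1,2.2,-6,0],[5,0.2,3.2,-6,0]]]' 25
```

```text
time: 21.6
tool_pos: [483.4, -235.8, 330.9]
orientation: [[0.104, 0.995, 0.0], [0.995, -0.104, -0.0], [-0.0, 0.0, -1.0]]
wrist_force: [-0.3, -1.5, 0.2]
finger_gap: 0.568
```

```bash
python3 -m crank '[[[5,0.15,1.3,0,0],[5,0.3,3,0,0],[5,0.5,5,0,0],[5,0.7,7,0,0],[5,0.9,9,0,0],[5,1.1,11,0,0],[5,1.3,13,0,0],[5,1.5,15,0,0],[5,1.65,16.5,0,0],[5,1.7,17,0,0]]]' 25; python3 - <<'E'
from workcell import r
from h import *
c=r.camera("scene");cv2.imwrite("pics/s6.png",c["img"][:,:,::-1])
for x in rects(c,170,185,178,300): print(x)
E
```

```text
time: 22.85
tool_pos: [500.4, -65.6, 330.7]
orientation: [[0.103, 0.995, -0.0], [0.995, -0.103, 0.0], [-0.0, -0.0, -1.0]]
wrist_force: [-0.7, -2.1, 1.2]
finger_gap: 0.565
([298.0, 187.0], [521.7, 0.6, 112.1, 71.4], -0.103)
([473.0, 219.0], [645.3, 255.5, 438.3, 13.7], -0.103)
```

View pics/s6.png

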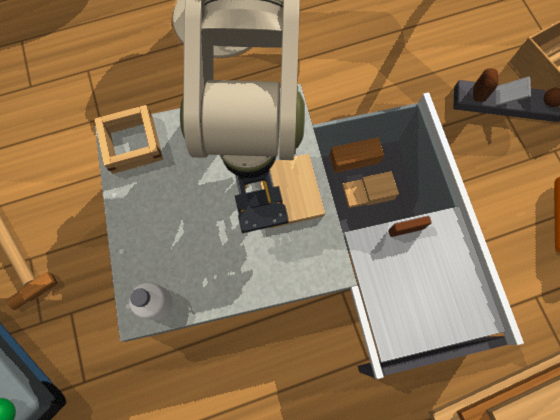

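The panel sits square ahead of the fingers at (298,187) and is heading for the mouth. I'll push it over the edge.

```bash
python3 -m crank '[[[5,0.1,1.2,0,0],[5,0.3,3,0,0],[5,0.5,5,0,0],[5,0.7,7.2,0,0],[5,0.95,9.5,0,0],[5,1.15,11.6,0,0],[5,1.3,13,0,0],[5,1.4,13.8,0,0],[5,1.4,13.8,0,0],[5,1.4,13.8,0.5,0]]]' 25; python3 - <<'E'
from workcell import r
from h import *
c=r.camera("scene");cv2.imwrite("pics/s7.png",c["img"][:,:,::-1])
E
```

```text
time: 24.15
tool_pos: [514.4, 71.1, 335.7]
orientation: [[0.104, 0.995, -0.001], [0.995, -0.104, 0.0], [-0.0, -0.001, -1.0]]
wrist_force: [0.8, -0.3, -0.4]
finger_gap: 0.566
```

View pics/s7.png

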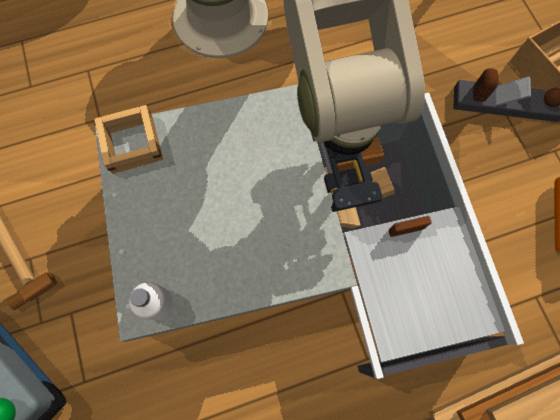

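```bash
python3 -m crank '[[[5,0,0,1.5,0],[5,0,0,4.5,0],[5,0,0,7.5,0],[5,2,1.2,9,0],[5,5,3,9,0],[5,8.5,5,9,0],[5,11.5,6.8,9,0],[5,12.9,7.6,9,0],[5,13.1,7.7,9,0],[5,13.1,7.7,9,0]]]' 20; python3 - <<'E'
from workcell import r
from h import *
o=np.array([516,57.]);t=-0.102
ex=np.array([np.cos(t),np.sin(t)]);ey=np.array([-ex[1],ex[0]])
for n in("scene","top"):
    c=r.camera(n);cv2.imwrite(f"pics/{n}8.png",c["img"][:,:,::-1])
    W=world(c);X=(W[...,:2]-o)@ex;Y=(W[...,:2]-o)@ey
    m=(abs(X)<97)&(Y>5)&(Y<195)&(W[...,2]<230)&(W[...,2]>0)
    print(n,np.percentile(W[...,2][m],[5,50,90,98,100]).round(1))
E
```

```text
time: 25.45
tool_pos: [645.0, 148.1, 426.3]
orientation: [[0.104, 0.995, 0.0], [0.995, -0.104, -0.0], [-0.0, 0.0, -1.0]]
wrist_force: [0.6, 0.8, -0.3]
finger_gap: 0.568
scene [  7.   30.8  76.6 108.1 114.5]
top [  5.   40.   88.2 106.9 113.5]
```

View pics/scene8.png

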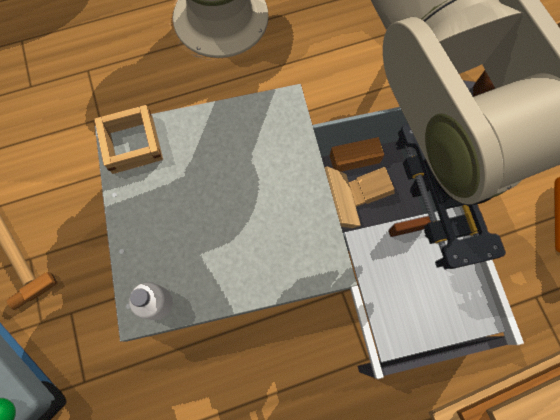

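View pics/top8.png

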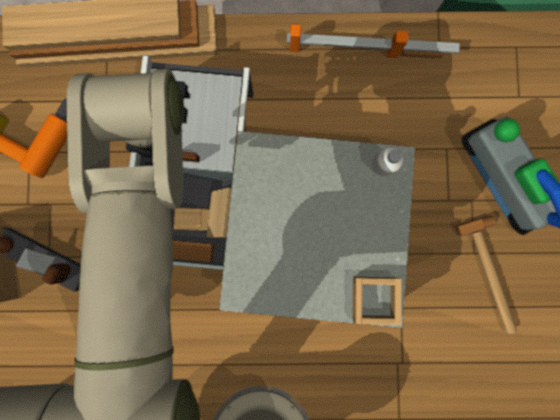

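The panel leans in the bin at scene (343,195). Its highest point is about 114 mm, under the gate plate at about 154, so I'll grip the handle and shut the gate.

```bash
python3 -m crank '[[[5,0,0,-2,0],[5,0,0,-5,0],[5,0,0,-7.5,0],[5,0,0,-9,0],[5,0,0,-9.3,0],[5,0,0,-9.3,0],[1,0,0,-9.3,0],[1,0,0,-9.3,0],[1,0,0,-9.3,0],[1,0,0,-9.3,0]]]' 20
```

```text
time: 26.8
tool_pos: [645.4, 148.5, 332.8]
orientation: [[0.104, 0.995, 0.0], [0.995, -0.104, -0.0], [0.0, 0.0, -1.0]]
wrist_force: [-0.7, 0.4, 0.4]
finger_gap: 0.155
```

```bash
python3 -m crank '[[[1,-1,0.1,0,0],[1,-3,0.3,0,0],[1,-5.5,0.55,0,0],[1,-8,0.8,0,0],[1,-10.5,1.05,0,0],[1,-13,1.3,0,0],[1,-15.5,1.6,0,0],[1,-17.8,1.8,0,0],[1,-19.2,1.95,0,0],[1,-19.8,2.0,0,0]]]' 20;  python3 -m crank '[[[1,-0.1,0,0,0],[1,-0.2,0,0,0],[1,-0.3,0,0,0],[1,-0.4,0,0,0],[1,-0.5,0,0,0],[1,-0.6,0.1,0,0],[1,-0.7,0.1,0,0],[1,-0.7,0.1,0,0],[1,-0.7,0.1,0,0],[1,-0.7,0.1,0,0]]]' 20
```

```text
time: 28.05
tool_pos: [447.1, 168.7, 332.8]
orientation: [[0.104, 0.995, 0.001], [0.995, -0.104, 0.001], [0.001, 0.001, -1.0]]
wrist_force: [2.8, 4.5, -4.1]
finger_gap: 0.154
time: 29.3
tool_pos: [441.2, 169.3, 332.8]
orientation: [[0.104, 0.995, 0.003], [0.995, -0.104, 0.0], [0.001, 0.003, -1.0]]
wrist_force: [6.9, 2.0, -5.0]
finger_gap: 0.159
```

```bash
python3 -m crank '[[[1,-0.05,0,0,0],[1,-0.1,0,0,0],[1,-0.15,0,0,0],[1,-0.2,0,0,0],[1,-0.25,0,0,0],[1,-0.3,0,0,0],[1,-0.3,0,0,0],[1,-0.3,0,0,0],[1,-0.3,0,0,0],[1,-0.3,0,0,0]]]' 20
```

```text
time: 30.55
tool_pos: [439.9, 169.1, 332.8]
orientation: [[0.105, 0.994, 0.01], [0.994, -0.105, 0.001], [0.002, 0.01, -1.0]]
wrist_force: [27.3, 4.5, -18.5]
finger_gap: 0.156
```

It's hard against the stop: 27 N on the wrist and only 1.3 mm of motion for the 3 mm commanded. I'll release in place, rise and retreat.

```bash
python3 -m crank '[[[5,0,0,0,0],[5,0,0,0,0],[5,0,0,0,0],[5,0,0,1,0],[5,0,0,4,0],[5,0,0,8,0],[5,0,-3,11,0],[5,-1,-8,12,0],[5,-2,-13,12,0],[5,-3,-18,12,0]]]' 20; python3 - <<'E'
from workcell import r
from h import *
o=np.array([516,57.]);t=-0.102
ex=np.array([np.cos(t),np.sin(t)])
for n in("scene","top"):
    c=r.camera(n);cv2.imwrite(f"pics/{n}9.png",c["img"][:,:,::-1])
    for x in rects(c,198,209,202,40): print(n,x,((np.array(x[1][:2])-o)@ex).round(1))
E
```

```text
time: 31.8
tool_pos: [406.5, -11.8, 453.6]
orientation: [[0.103, 0.995, 0.001], [0.995, -0.103, -0.001], [-0.0, 0.001, -1.0]]
wrist_force: [-0.3, -0.0, -0.0]
finger_gap: 0.565
scene ([125.0, 135.0], [348.1, -241.3, 91.0, 89.9], -0.027) -136.7
scene ([374.0, 110.0], [441.6, 169.8, 60.1, 15.5], 1.459) -85.5
top ([170.0, 255.0], [441.6, 168.6, 58.6, 13.3], 1.476) -85.4
```

View pics/scene9.png

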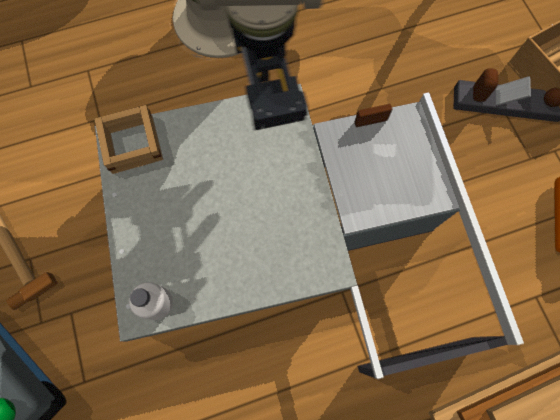

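View pics/top9.png

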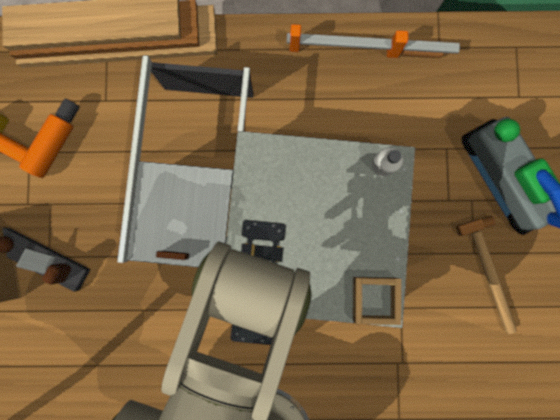

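The gate is fully shut, with the handle at stand x −85.5 against a nominal −85. The deck is clear, and the frame at (378,301) and bottle at (389,160) haven't moved. The gripper is free, so I'm handing in.

```bash
python3 -c "
from workcell import r
print(r.finish_job())"
```

```text
the job is handed in; nothing more can be done
None
```

The stand is cleared and the job is handed in at about 32 s of the 70 s allowed. I opened the gate to its stop, lowered the tenon stub and then the rail stub into the bin mouth and dropped them about 100 mm. I then pushed the panel over the edge with two fingers and pulled the gate shut.

**Offcuts:** before closing, the rail and tenon lay flat on the bin floor. The panel leaned against the bin's deck-side wall, with its highest point about 114 mm up, well under the gate plate. I could not see inside the bin once the gate was shut.

**Gate:** it took 27 N at the wrist against the stop. Afterwards both cameras put the handle at stand x of about −85.5 mm (nominal shut position −85).

**Frame and bottle:** the frame measures the same as early in the job. I checked the bottle only by eye after the job, and it is at the same place in both pictures.

The gripper was clear of everything at hand-in. No check failed, and the two cameras agreed within about 2 mm on the points compared.

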